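# Hang the vial basket in the wash bath and switch it on

### The job

Take the basket of vials off the hooks of the drain stand and hang it on the hooks of the wash bath, bar resting in both notches, keeping it level and never setting it down or dropping it. Once it hangs there released, throw the bath's red lever fully over to the far side to start the wash. Leave the glassware standing around alone.

Things in the scene. Friction and masses are not known exactly. Their poses are not given: they have to be found in the camera images.
- basket: White plastic dip basket, 90 (x) x 130 (y) x 50 mm high, about 0.35 kg, six capped amber vials fixed in it (up to 72 mm above the underside). Loose; starts hanging on the drain stand. Origin: centre of its underside; z up. A steel bail (8 mm rod) rises at both y ends to a level bar 160 mm above the underside. The same when turned half round.
- basket_grip (a point): Centre of the orange grip block on top of the basket, 26 x 26 x 40 mm high (sides along the basket's x and y), on a 10 mm stem above the middle of the bar: 45 mm above the bar's axis, 205 mm above the underside, nothing above it. Axes as the basket. Pick the basket up here, from above.
- basket_bar (a point): Middle of the basket's horizontal bar, an 8 mm steel rod along the basket's y, 127 mm long between the bail's uprights; this is what hangs in the hooks. Axes as the basket.
- drain_stand: Drain stand, fixed: blue drip tray 150 (x) x 180 (y) x 18 mm, steel post 80 mm to +x of its middle carrying two hooks. Origin: under the tray's middle. Each hook is an 8 mm steel prong at y = +40 or -40 mm reaching to -x from the post, with an open-topped V notch (45 degree sides, mouth about 40 mm wide) at x = 0 and an upturned tip at its -x end.
- drain_seat (a point): Point midway between the drain stand's two hooks where the bar's middle rests, 210 mm above the table. Axes as the stand: z up, y along the hung bar, post at +x. The prongs pass through the bail, over the vials: to unhook, raise the bar 25 to 65 mm (prong tips end 17 mm above this point), then draw it out to -x until clear (tips end 28 mm to -x).
- bath: Wash bath, fixed: ivory tank with blue rim, 150 (x) x 180 (y) mm, rim 78 mm high, inside 132 x 162 mm, tank floor 26 mm above the table. Origin: under the tank's middle. Post and two V-notched hooks exactly like the drain stand's, over the tank. A console, 130 (x) x 100 mm and 20 mm high, on its -y side carries the red lever.
- bath_seat (a point): Point midway between the bath's two hooks, over the tank's middle, where the bar's middle must rest, 210 mm above the table. Axes as the bath: post at +x. Hook on in reverse: come in from -x with the bar 35 to 65 mm above this point (the underside must pass over the rim), then lower. Uprights of the bail go outside the prongs (15 mm of play along y). Hung, the underside is 50 mm above the table.
- wash_lever (a joint): Angle of the bath's lever: 0 = leaning fully towards the robot side (-x of bath_seat), 1.0 rad = fully over to +x of bath_seat (stop). It starts within 0.15 rad of 0, moves with under 3 N at the tip and stays where it is left.
- wash_lever_tip (a point): Centre of the red 26 mm ball on the lever's end, 60 mm from the pivot (10 mm steel rod). Pivot: 42 mm above the table at x = 0, y = -150 mm from bath_seat in the bath's axes. It swings in a vertical plane along the bath's x: ball 29 mm to -x of the pivot at 0, 29 mm to +x at 1.0, 95 mm above the table at both ends, 102 mm midway. The black lever base is 45 mm high above the table.
- beaker: Bystander, glass beaker, 66 mm across, 80 mm high, loose, near the drain stand on its -y side. Origin: centre of its underside.
- amber_jar: Bystander, amber jar, 54 mm across, 68 mm high, loose, near the bath on its +y side. Origin: centre of its underside.
- flask: Bystander, conical flask, 84 mm across the foot, 130 mm high, loose, beyond the work area. Origin: centre of its underside.
- reagent_bottle: Bystander, amber bottle with white cap, 68 mm across, 150 mm high, loose, beyond the work area. Origin: centre of its underside.
- measuring_cylinder: Bystander, tall measuring cylinder, 64 mm across the foot, 200 mm high, loose, beyond the work area. Origin: centre of its underside.
Not all that is in view belongs to the job. What is meant by the basket is not blue, and is the smaller of those in its own colour.

How it is judged:
By the outcome, as a careful person would: the job done as asked, in the order asked, and still so for the second after the job is handed in, with the robot touching nothing.
It also fails if it takes over 67 s, if anything falls off the work surface, if the arm or the gripper's body presses on something with over 40 N, if the wrist force passes 120 N, or if a joint passes its speed limit or range.

### The arm

A 6-joint arm with a two-finger parallel gripper is mounted at the origin on the work surface. World frame = base frame: x ahead of the robot, y to its left, z up, the work surface at z = 0. Lengths are in mm, angles in degrees, forces in N, time in s.
With the tool pointing down it reaches from about 300 to 850 mm from the base axis. Payload 4.2 kg.
Tool frame: the origin (TCP) lies between the finger pads; the fingertips stand 22 mm ahead of it and the grasp point (between the pads) lies 3 mm ahead of it; z points along the fingers, y is the direction in which the jaws open and shut (so a half turn about z gives the same grasp; the last joint's range is limited). The gripper opens to 91 mm and grips with 3 to 60 N. Pads are 32 mm wide; open, the fingers measure 118 mm over their backs; the gripper's body (76 mm by 178 mm) begins 60 mm behind the grasp point.
Start: joints at [66.578, 18.312, 89.639, -0, 72.044, -1.146], TCP at [217.973, 532.098, 235.976] pointing down, gripper open.
Joint ranges: [-177.97, 177.97], [-48.28, 115.42], [12.27, 149.76], [-77.06, 257.06], [2.81, 150.46], [-146.56, 146.56]. Speed limits (degrees/s): [147.25, 147.25, 180, 180, 180, 180].

### API

Orientations are given as [roll, pitch, yaw] about the fixed x, y, z axes, in that order (R = Rz(yaw) Ry(pitch) Rx(roll)).
In Python, from workcell import telemetry, cams, env gives the robot as it stands.
- The arm moves only by the shell command python3 -m inch 'ROWS' [FORCE]. ROWS is JSON, a list of rows, each an object of numbers: "x", "y", "z": the shift along the tool's x, y, z in cm; "yaw": the turn about the tool's z in units of 5 degrees (1.0 is 5 degrees); "gripper": the gripper's target within -1 to 1 (fully open at 1, half-way at 0, shut at -1). A call has 1 to 12 rows; each row shifts and turns the commanded pose from where the row before left it, along the tool's axes as they then stand; what a row does not reach is not made up. A row lasts 1/12 s, in which the tool goes at most 41.7 mm and 7.16 degrees, less where a joint would pass 70% of its speed; a pose out of reach is approached as far as the arm can. A call is refused whole if a number of a shift passes 4.17 or a number of a turn 1, either way. A call with a gripper value outside its range is refused whole. The fingers move at their own pace and stop on an object; FORCE is the grip in N (left out, the last holds). Time passes only in rows, so rows that do not move let the fingers close. It gives the time, the measured TCP pose, the force and the opening at its end, in the units of the state.
- telemetry.state(): the state, without advancing time (a new reading comes with each control period).
- cams.grab_frame(name): name is "scene" or "top" or "wrist"; returns a dict with "pixels" (400x640x3 uint8, red, green, blue), "mtx" (3x3 intrinsics, pixels), "distortion" ([k1, k2, p1, p2, k3] as OpenCV has them; the pictures are not rectified), "rvec" (rotation vector, rad) and "tvec" (3), from world to camera coordinates, as OpenCV has them. Camera axes: x right, y down, z forward; pixel columns grow to the right and rows downward; lengths in mm; the calibration is good to about 2 mm. A picture is of the moment at which its call begins. There is no depth.
- env.job_done(): hands the job in, once; it reports no verdict.
The state is a dict: "time_s": time; "qpos": joint angles; "qvel": joint speeds; "effort": joint torques, N m; "ee_pos": TCP position; "ee_rot": TCP orientation; "force": force on the tool from outside, world axes, zero at the start; "torque": the same for the moment, N m; "gripper_width": finger opening in mm.
Only numpy, scipy, OpenCV 4.12 (cv2) and the standard library are available. Lean on these libraries where they do the work, as an engineer would, in place of code of your own. Each camera call takes 0.05 s, during which the arm holds its last target. There are 200 camera calls.

## Working session

There is one attempt and no reset: what is moved stays moved. The work goes in short steps, Python scripts to look and compute and a shell command to move; the robot and the scene stay as the last step left them, time stands still between calls to the robot, and variables do not carry over. Pictures are saved under pics/ and viewed, about 8 in all and at most 12, crops included, and the job is handed in when it is done.

```bash
ls; mkdir -p pics; cat > h.py <<'E'
import numpy as np, cv2
from workcell import telemetry, cams, env
def grab(n,save=None):
    f=cams.grab_frame(n)
    if save: cv2.imwrite('pics/'+save,f['pixels'][:,:,::-1]); np.savez('pics/'+save[:-4]+'.npz',**f)
    return f
def ray(f,px):
    R=cv2.Rodrigues(np.array(f['rvec'],float))[0]; t=np.array(f['tvec'],float).ravel()
    u=cv2.undistortPoints(np.array([[px]],float),np.array(f['mtx'],float),np.array(f['distortion'],float))[0,0]
    d=R.T@np.array([u[0],u[1],1]); return -R.T@t,d
def onz(f,px,z):
    c,d=ray(f,px); return c+d*(z-c[2])/d[2]
def proj(f,P):
    return cv2.projectPoints(np.array(P,float).reshape(-1,1,3),np.array(f['rvec'],float),np.array(f['tvec'],float),np.array(f['mtx'],float),np.array(f['distortion'],float))[0][:,0]
def tri(f,p,g,q):
    a,d=ray(f,p);b,e=ray(g,q);A=np.c_[d,-e];s=np.linalg.lstsq(A,b-a,rcond=None)[0]
    return (a+d*s[0]+b+e*s[1])/2, np.linalg.norm(a+d*s[0]-b-e*s[1])
E
python3 - <<'E'
from h import *
for n in('scene','top'):
    f=grab(n,n+'0.png')
    R=cv2.Rodrigues(np.array(f['rvec'],float))[0];print(n,(-R.T@np.array(f['tvec']).ravel()).round())
print(telemetry.state())
E
```

```text
pics
scene [1335. -131.  874.]
top [ 429.   46. 1265.]
{'time_s': 0.1, 'qpos': array([ 6.65791374e+01,  1.83479270e+01,  8.96979268e+01, -3.07754448e-03,
        7.20451189e+01, -1.14696164e+00]), 'qvel': array([ 0.03823731, -0.09079523, -0.08529102, -0.03198593,  0.05389401,
        0.04612295]), 'effort': array([ 4.94791152e-05, -4.13334703e+01, -2.32506949e+01,  7.30979349e-02,
        4.21949546e-02, -4.46025365e-05]), 'ee_pos': array([217.80510934, 531.70732113, 235.21494009]), 'ee_rot': array([-1.79908987e+02,  1.10457916e-03,  1.57727051e+02]), 'force': array([-0.03597676, -0.45664129, -0.56691684]), 'torque': array([0.03106646, 0.02593355, 0.02088829]), 'gripper_width': 91.3635623751111}
```

View pics/scene0.png

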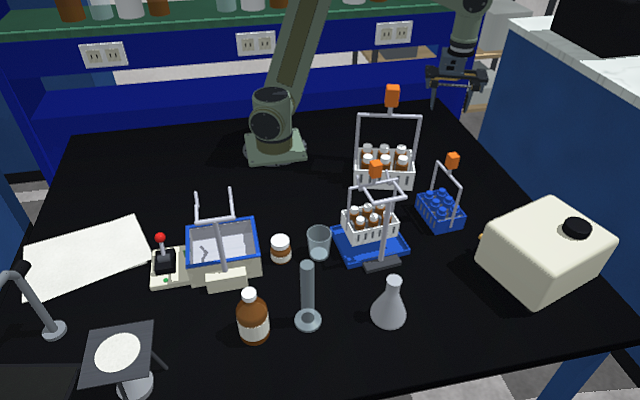

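View pics/top0.png

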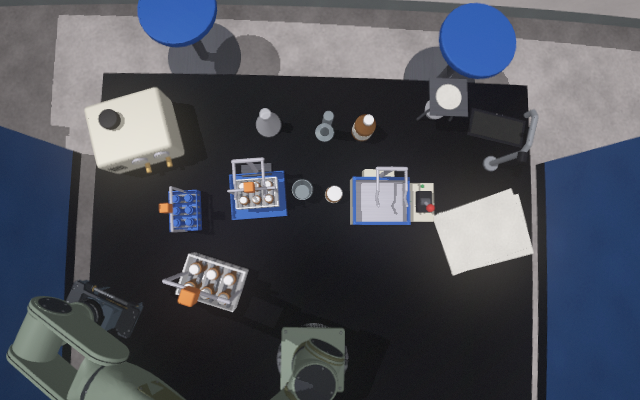

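Seen: three things have an orange grip. In the top view (scene view in brackets) they are the large white basket at (188,297) [(392,95)], the white one on the drain stand at (247,187) [(376,169)], and the blue one at (165,208) [(452,160)]. The one on the stand is the smaller white basket, so I choose it. The bath is at about (380,200) in the top view, with the red lever ball at (431,209). Next I check the choice in a close crop.

```bash
cat >> h.py <<'E'
def blobs(f,kind,box=None,amin=15):
    h=cv2.cvtColor(f['pixels'],cv2.COLOR_RGB2HSV)
    lo,hi={'orange':((7,170,120),(16,255,255)),'red':((0,170,90),(4,255,255)),'blue':((104,120,60),(118,255,255))}[kind]
    m=cv2.inRange(h,lo,hi)
    if box: k=np.zeros_like(m);k[box[1]:box[3],box[0]:box[2]]=255;m&=k
    n,l,s,c=cv2.connectedComponentsWithStats(m)
    return [(c[i].round(1).tolist(),s[i].tolist()) for i in range(1,n) if s[i][4]>=amin],m
E
python3 - <<'E'
from h import *
S=dict(np.load('pics/scene0.npz'));T=dict(np.load('pics/top0.npz'))
print('S or',blobs(S,'orange')[0]);print('T or',blobs(T,'orange')[0]);print('S red',blobs(S,'red')[0]);print('T red',blobs(T,'red')[0])
a=T['pixels'][145:235,220:310];b=T['pixels'][155:235,340:440];
c=S['pixels'][150:280,320:420];d=S['pixels'][180:300,145:275]
r=lambda i:cv2.resize(i,(400,300),interpolation=cv2.INTER_CUBIC)
cv2.imwrite('pics/crop1.png',np.vstack([np.hstack([r(a),r(b)]),np.hstack([r(c),r(d)])])[:,:,::-1])
E
```

```text
S or [([391.8, 95.3], [385, 84, 15, 23, 289]), ([451.8, 159.9], [445, 151, 15, 18, 202]), ([375.1, 168.2], [368, 159, 15, 19, 215])]
T or []
S red [([159.6, 236.8], [154, 232, 12, 11, 92])]
T red []
```

View pics/crop1.png

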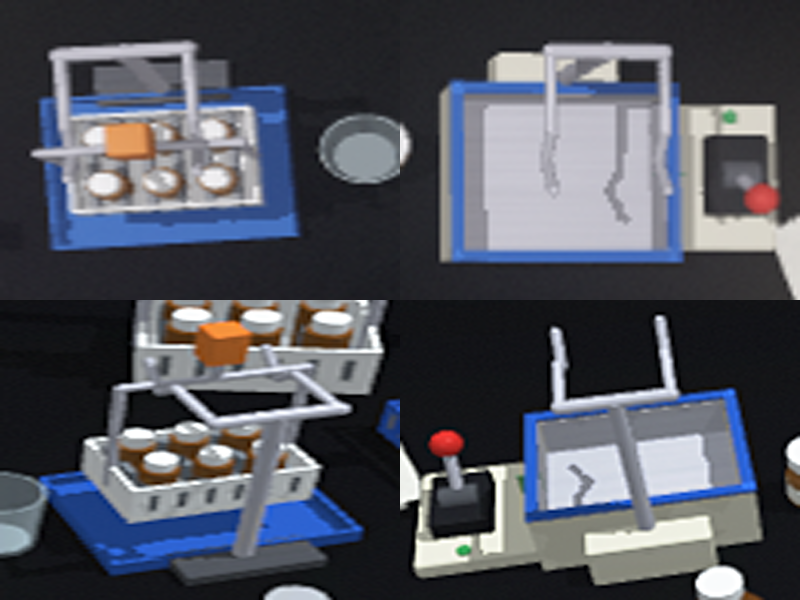

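The crop confirms it: an orange block on the bail of the small white basket, hanging on the stand's hooks. The post is on the far side (+x), and the bath's post is too.

```bash
sed -i 's/((7,170,120),(16,255,255))/((6,140,100),(17,255,255))/; s/((0,170,90),(4,255,255))/((0,130,70),(5,255,255))/' h.py
python3 - <<'E'
from h import *
S=dict(np.load('pics/scene0.npz'));T=dict(np.load('pics/top0.npz'))
h=cv2.cvtColor(T['pixels'],cv2.COLOR_RGB2HSV);print(h[187,248],h[209,431],h[210,240],h[222,380])
to=blobs(T,'orange',(225,170,270,205))[0];tr=blobs(T,'red',(415,195,445,220))[0];print(to,tr)
so=[375.1,168.2]
if to: print('grip',tri(T,to[0][0],S,so),onz(T,to[0][0],265))
if tr: print('ball',tri(T,tr[0][0],S,[159.6,236.8]),onz(T,tr[0][0],97))
for nm,box,z,hb in(('drain',(222,160,295,230),18,None),('bath',(340,165,416,235),78,None)):
    b,m=blobs(T,'blue',box); 
    c=np.argwhere(m>0)[:,::-1]
    P=np.array([onz(T,p,z)[:2] for p in c],np.float32)
    r=cv2.minAreaRect(P);print(nm,r)
E
```

```text
[ 14 148 228] [  0 158 208] [109 154 194] [110 161 187]
[([249.0, 186.9], [244, 182, 11, 11, 95])] [([430.0, 207.7], [426, 204, 9, 8, 54])]
grip (array([531.47597477, 187.52864359, 255.80989489]), np.float64(0.307028039998106)) [530.58502188 186.39200167 265.        ]
ball (array([ 495.56279737, -355.27976269,   96.30361679]), np.float64(1.7022001319967597)) [ 495.54557285 -354.14216205   97.        ]
drain ((530.6078491210938, 191.86361694335938), (152.1414794921875, 184.52728271484375), 5.6664838790893555)
bath ((517.8226318359375, -204.58169555664062), (151.42916870117188, 180.76742553710938), 1.0965179204940796)
```

```bash
python3 - <<'E'
from h import *
T=dict(np.load('pics/top0.npz'))
for nm,box,z in(('drain',(222,160,295,230),18),('bath',(345,165,416,235),78)):
    b,m=blobs(T,'blue',box); i=max(b,key=lambda k:k[1][4])[1];x0,y0,w,h=i[:4]
    E={}
    for side in 'LRTB':
        pts=[]
        rng=range(y0+8,y0+h-8) if side in'LR' else range(x0+8,x0+w-8)
        for k in rng:
            v=np.flatnonzero(m[k,:] if side in 'LR' else m[:,k])
            if len(v)<3: continue
            e=v[0]-.5 if side in'LT' else v[-1]+.5
            pts.append(onz(T,(e,k) if side in'LR' else (k,e),z)[:2])
        P=np.array(pts,np.float32)
        l=cv2.fitLine(P,cv2.DIST_WELSCH,0,.01,.01).ravel()
        a=np.degrees(np.arctan2(l[1],l[0]));a=(a+45)%90-45
        E[side]=l; print(nm,side,len(P),'ang',a.round(2),'pt',np.median(P,0).round(1))
    def X(a,b):
        A=np.c_[a[:2],-b[:2]];s=np.linalg.solve(A,b[2:]-a[2:]);return a[2:]+a[:2]*s[0]
    C=np.array([X(E[p],E[q]) for p,q in('LT','TR','RB','BL')]);print(C.round(1).tolist(),C.mean(0))
E
```

```text
drain L 34 ang 6.19 pt [529.1 283.7]
drain R 34 ang 5.58 pt [533.2 100.2]
drain T 42 ang 5.96 pt [603.9 191.2]
drain B 42 ang 5.82 pt [455.7 186.6]
[[595.0, 291.79998779296875], [614.2000122070312, 108.0], [463.8999938964844, 93.30000305175781], [445.29998779296875, 275.5]] [529.6372 192.1391]
bath L 33 ang 0.7 pt [ 515.6 -113.1]
bath R 33 ang 2.55 pt [ 519.6 -291.3]
bath T 42 ang 1.44 pt [ 592.  -204.6]
bath B 42 ang 1.09 pt [ 440.6 -205.6]
[[590.0, -112.19999694824219], [594.5, -289.3999938964844], [442.29998779296875, -296.20001220703125], [438.79998779296875, -114.0999984741211]] [ 516.4124  -202.98083]
```

```bash
python3 - <<'E'
from h import *
S=dict(np.load('pics/scene0.npz'));T=dict(np.load('pics/top0.npz'))
for s,box in(([391.8,95.3],(170,280,205,310)),([451.8,159.9],(155,198,175,218))):
    t=blobs(T,'orange',box)[0];print(t[0][0],tri(T,t[0][0],S,s))
print('bigbasket corners z80',[onz(T,p,85)[:2].round() for p in((190,253),(248,268),(232,311),(172,290))])
print('beaker,jar',onz(T,(302,189),80)[:2],onz(T,(334,194),68)[:2])
E
python3 -m inch '[{"z":-3,"yaw":-0.94,"gripper":1},{"z":-3,"yaw":-0.94},{"z":-3,"yaw":-0.94},{"z":-3,"yaw":-0.94},{"z":-3,"yaw":-0.94},{"z":-1.5,"yaw":-0.94},{}]'
```

```text
[188.3, 296.2] (array([247.07064402, 326.69720734, 294.18779512]), np.float64(1.201387344119556))
[164.8, 207.6] (array([472.87710466, 427.1877656 , 206.44855715]), np.float64(2.2814306207336705))
bigbasket corners z80 [array([340., 387.]), array([298., 207.]), array([167., 252.]), array([225., 439.])]
beaker,jar [546.51806949  46.28492533] [534.12470229 -55.41195712]invalid input
```

```bash
python3 -m inch '[{"x":0,"y":0,"z":-3,"yaw":-0.94,"gripper":1},{"x":0,"y":0,"z":-3,"yaw":-0.94,"gripper":1},{"x":0,"y":0,"z":-3,"yaw":-0.94,"gripper":1},{"x":0,"y":0,"z":-3,"yaw":-0.94,"gripper":1},{"x":0,"y":0,"z":-3,"yaw":-0.94,"gripper":1},{"x":0,"y":0,"z":-1.5,"yaw":-0.94,"gripper":1}]'
```

```text
time_s: 0.6
ee_pos: [218.1, 532.6, 404.6]
ee_rot: [179.7, 0.1, -173.8]
force: [0.1, 0.0, 0.8]
gripper_width: 91.4
```

```bash
python3 -m inch '[{"x":-2.3,"y":-3.1,"z":0,"yaw":0,"gripper":1},{"x":-2.3,"y":-3.1,"z":0,"yaw":0,"gripper":1},{"x":-2.3,"y":-3.1,"z":0,"yaw":0,"gripper":1},{"x":-2.3,"y":-3.1,"z":0,"yaw":0,"gripper":1},{"x":-2.3,"y":-3.1,"z":0,"yaw":0,"gripper":1},{"x":-2.3,"y":-3.1,"z":0,"yaw":0,"gripper":1},{"x":-2.3,"y":-3.1,"z":0,"yaw":0,"gripper":1},{"x":-2.3,"y":-3.1,"z":0,"yaw":0,"gripper":1},{"x":-2.3,"y":-3.1,"z":0,"yaw":0,"gripper":1},{"x":-2.3,"y":-3.1,"z":0,"yaw":0,"gripper":1},{"x":-2.3,"y":-3.1,"z":0,"yaw":0,"gripper":1},{"x":-2.3,"y":-3.1,"z":0,"yaw":0,"gripper":1}]'
python3 - <<'E'
from h import *
print(telemetry.state()['ee_pos'],telemetry.state()['ee_rot'])
f=grab('wrist','w1.png');print(blobs(f,'orange')[0])
for b in blobs(f,'orange')[0]: print(onz(f,b[0],275),onz(f,b[0],255))
E
```

```text
time_s: 1.6
ee_pos: [531.7, 188.9, 400.6]
ee_rot: [180.0, -0.0, -174.1]
force: [0.2, 0.4, 0.3]
gripper_width: 91.2
[531.70918726 188.85565862 400.63025867] [ 1.79995573e+02 -3.76087837e-02 -1.74081763e+02]
[([470.2, 6.9], [450, 0, 44, 21, 193]), ([169.2, 147.2], [152, 134, 25, 33, 209]), ([549.2, 155.0], [533, 141, 48, 31, 745]), ([294.3, 147.6], [282, 142, 20, 18, 64]), ([319.6, 145.9], [311, 142, 19, 11, 48]), ([345.7, 147.9], [339, 142, 19, 20, 63]), ([346.3, 178.4], [339, 174, 19, 10, 60]), ([296.0, 178.4], [289, 176, 13, 7, 40]), ([316.4, 195.0], [304, 176, 31, 43, 726])]
[369.99169231 283.40297029 275.        ] [363.68858098 290.84969029 255.        ]
[496.86825366  63.36731245 275.        ] [499.82991817  54.74659631 255.        ]
[470.67447274 371.69131077 275.        ] [471.72341589 385.58501889 255.        ]
[487.58122248 163.50142909 275.        ] [489.86472972 162.19270292 255.        ]
[484.22950303 183.26591549 275.        ] [486.26826113 183.40043097 255.        ]
[483.67086982 203.95302568 275.        ] [485.66883543 205.59815459 255.        ]
[507.99318231 207.37994374 275.        ] [511.76721098 209.27531295 255.        ]
[512.14379838 166.92343226 275.        ] [516.22091319 165.86458749 255.        ]
[524.22131469 184.69660196 275.        ] [529.18035348 184.93558897 255.        ]
```

View pics/w1.png

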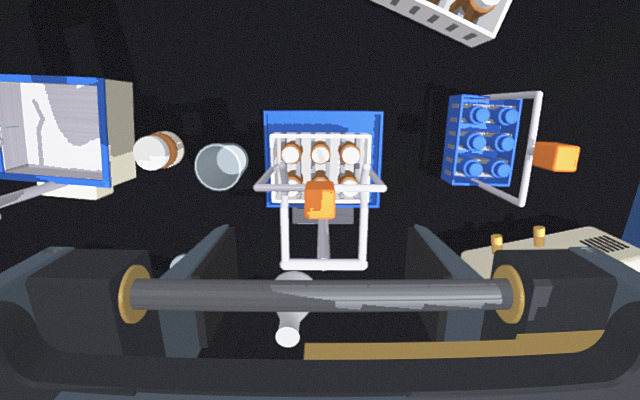

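The wrist view shows the chosen orange block at (316,195), with the bar running along the jaw direction from (258,188) to (385,188), so yaw is aligned. The bath is at (60,140) and the jar and beaker are to the left, clear of the descent.

```bash
python3 -m inch '[{"x":0,"y":-0.2,"z":2.5,"yaw":0,"gripper":1},{"x":0,"y":0,"z":2.5,"yaw":0,"gripper":1},{"x":0,"y":0,"z":2.5,"yaw":0,"gripper":1},{"x":0,"y":0,"z":2.2,"yaw":0,"gripper":1},{"x":0,"y":0,"z":2,"yaw":0,"gripper":1},{"x":0,"y":0,"z":1.5,"yaw":0,"gripper":1},{"x":0,"y":0,"z":1.0,"yaw":0,"gripper":1},{"x":0,"y":0,"z":0,"yaw":0,"gripper":1}]' 
python3 - <<'E'
from h import *
f=grab('scene','s2.png');cv2.imwrite('pics/s2c.png',cv2.resize(f['pixels'][60:290,280:480],None,fx=2.5,fy=2.5,interpolation=cv2.INTER_CUBIC)[:,:,::-1])
print(telemetry.state()['ee_pos'])
E
```

```text
time_s: 2.32
ee_pos: [529.8, 188.3, 256.4]
ee_rot: [-179.9, -0.3, -174.1]
force: [0.1, -0.2, 0.5]
gripper_width: 91.4
[530.58467818 188.56400035 258.05944749]
```

View pics/s2c.png

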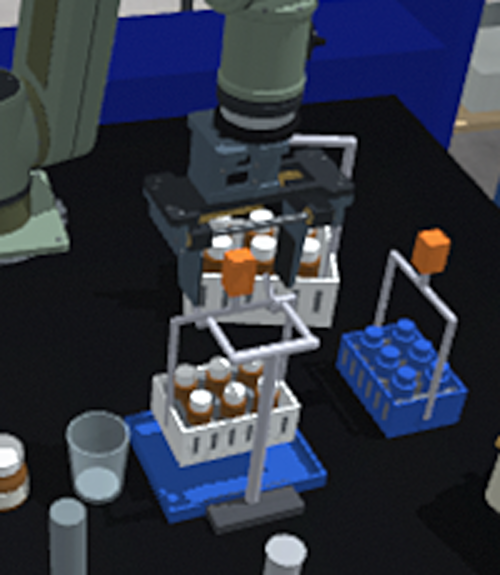

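The fingers straddle the block at (238,270) in the crop, with nothing else between them. I close now.

```bash
python3 -m inch '[{"x":0,"y":0,"z":0,"yaw":0,"gripper":-1},{"x":0,"y":0,"z":0,"yaw":0,"gripper":-1},{"x":0,"y":0,"z":0,"yaw":0,"gripper":-1},{"x":0,"y":0,"z":0,"yaw":0,"gripper":-1},{"x":0,"y":0,"z":0,"yaw":0,"gripper":-1},{"x":0,"y":0,"z":0,"yaw":0,"gripper":-1},{"x":0,"y":0,"z":0,"yaw":0,"gripper":-1},{"x":0,"y":0,"z":0,"yaw":0,"gripper":-1},{"x":0,"y":0,"z":0,"yaw":0,"gripper":-1},{"x":0,"y":0,"z":0,"yaw":0,"gripper":-1}]' 45
```

```text
time_s: 3.2
ee_pos: [531.1, 188.4, 259.0]
ee_rot: [-180.0, 0.0, -174.1]
force: [1.3, -2.4, 1.1]
gripper_width: 27.8
```

```bash
python3 -m inch '[{"x":0,"y":0,"z":-0.5,"yaw":0,"gripper":-1},{"x":0,"y":0,"z":-0.7,"yaw":0,"gripper":-1},{"x":0,"y":0,"z":-0.8,"yaw":0,"gripper":-1},{"x":0,"y":0,"z":-0.8,"yaw":0,"gripper":-1},{"x":0,"y":0,"z":-0.8,"yaw":0,"gripper":-1},{"x":0,"y":0,"z":-0.7,"yaw":0,"gripper":-1},{"x":0,"y":0,"z":-0.5,"yaw":0,"gripper":-1},{"x":0,"y":0,"z":0,"yaw":0,"gripper":-1},{"x":0,"y":0,"z":0,"yaw":0,"gripper":-1},{"x":0,"y":0,"z":0,"yaw":0,"gripper":-1}]' 
python3 - <<'E'
from h import *
f=grab('scene','s3.png');g=grab('top')
a=blobs(f,'orange',(340,110,420,200))[0];b=blobs(g,'orange',(225,170,270,205))[0];print(a,b)
print(telemetry.state()['force'],telemetry.state()['ee_pos'])
E
```

```text
time_s: 4.03
ee_pos: [530.8, 188.5, 306.5]
ee_rot: [-180.0, -0.1, -174.1]
force: [-0.4, -0.4, -5.0]
gripper_width: 26.0
[([379.4, 152.3], [375, 142, 10, 23, 168])] []
[-0.10069672  0.53189346 -4.73906724] [530.83907738 188.47995426 306.39170048]
```

```bash
python3 -m inch '[{"x":0.4,"y":0,"z":0,"yaw":0,"gripper":-1},{"x":0.8,"y":0,"z":0,"yaw":0,"gripper":-1},{"x":1.1,"y":0,"z":0,"yaw":0,"gripper":-1},{"x":1.2,"y":0,"z":0,"yaw":0,"gripper":-1},{"x":1.2,"y":0,"z":0,"yaw":0,"gripper":-1},{"x":1.2,"y":0,"z":0,"yaw":0,"gripper":-1},{"x":1.1,"y":0,"z":0,"yaw":0,"gripper":-1},{"x":0.8,"y":0,"z":0,"yaw":0,"gripper":-1},{"x":0.4,"y":0,"z":0,"yaw":0,"gripper":-1},{"x":0,"y":0,"z":0,"yaw":0,"gripper":-1},{"x":0,"y":0,"z":0,"yaw":0,"gripper":-1}]' 
python3 - <<'E'
from h import *
f=grab('scene','s4.png');print(telemetry.state()['force'])
cv2.imwrite('pics/s4c.png',cv2.resize(f['pixels'][60:290,280:480],None,fx=2.5,fy=2.5,interpolation=cv2.INTER_CUBIC)[:,:,::-1])
E
```

```text
time_s: 5.05
ee_pos: [449.8, 180.2, 307.2]
ee_rot: [180.0, 0.1, -174.1]
force: [-0.1, -0.3, -4.4]
gripper_width: 25.9
[ 0.79508462  0.35643652 -3.99456695]
```

View pics/s4c.png

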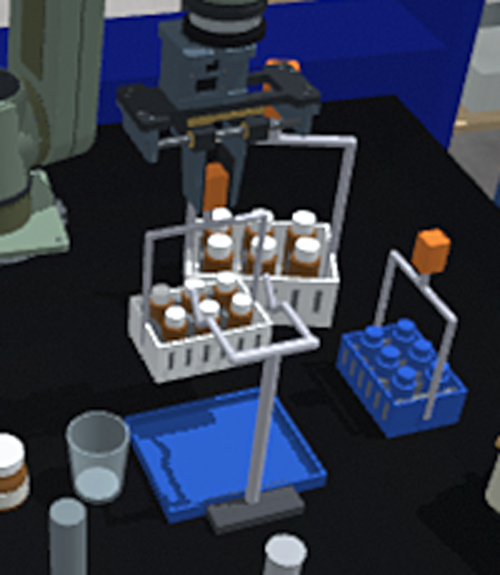

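The crop shows the basket level in the jaws and fully in front of the prong tips. The tray is empty and the beaker untouched. Next I travel to the bath at this height.

```bash
python3 -m inch '[{"x":0.1,"y":-0.6,"z":0,"yaw":0,"gripper":-1},{"x":0.2,"y":-1.4,"z":0,"yaw":0,"gripper":-1},{"x":0.35,"y":-2.2,"z":0,"yaw":0,"gripper":-1},{"x":0.45,"y":-3.0,"z":0,"yaw":0,"gripper":-1},{"x":0.5,"y":-3.4,"z":0,"yaw":0,"gripper":-1},{"x":0.5,"y":-3.4,"z":0,"yaw":0,"gripper":-1},{"x":0.5,"y":-3.4,"z":0,"yaw":0,"gripper":-1},{"x":0.5,"y":-3.4,"z":0,"yaw":0,"gripper":-1},{"x":0.5,"y":-3.4,"z":0,"yaw":0,"gripper":-1},{"x":0.5,"y":-3.4,"z":0,"yaw":0,"gripper":-1},{"x":0.5,"y":-3.4,"z":0,"yaw":0,"gripper":-1},{"x":0.45,"y":-3.0,"z":0,"yaw":0,"gripper":-1}]' && python3 -m inch '[{"x":0.35,"y":-2.2,"z":0,"yaw":0,"gripper":-1},{"x":0.2,"y":-1.4,"z":0,"yaw":0,"gripper":-1},{"x":0.1,"y":-0.6,"z":0,"yaw":0,"gripper":-1},{"x":0,"y":0,"z":0,"yaw":0.4,"gripper":-1},{"x":0,"y":0,"z":0,"yaw":0.5,"gripper":-1},{"x":0,"y":0,"z":0,"yaw":0,"gripper":-1},{"x":0,"y":0,"z":0,"yaw":0,"gripper":-1},{"x":0,"y":0,"z":0,"yaw":0,"gripper":-1}]'
python3 - <<'E'
from h import *
f=grab('wrist','w5.png');print(telemetry.state()['ee_pos'],telemetry.state()['ee_rot'],telemetry.state()['force'])
E
```

```text
time_s: 6.1
ee_pos: [434.1, -166.1, 306.9]
ee_rot: [-179.9, -0.0, -174.1]
force: [0.6, 0.6, -4.0]
gripper_width: 26.0
time_s: 6.77
ee_pos: [432.3, -205.5, 306.9]
ee_rot: [180.0, 0.0, -178.5]
force: [-0.1, 0.2, -4.7]
gripper_width: 25.7
[ 432.32260196 -205.44479081  306.91451822] [ 1.79989413e+02  8.64777774e-04 -1.78505862e+02] [-0.33287975 -0.06160472 -4.30593323]
```

View pics/w5.png

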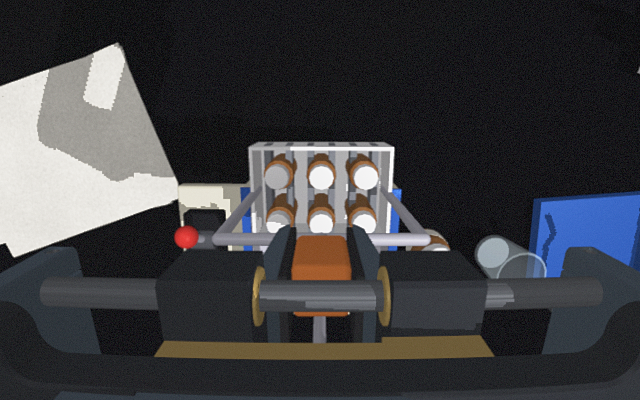

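```bash
python3 - <<'E'
from h import *
S=dict(np.load('pics/scene0.npz'));T=dict(np.load('pics/top0.npz'));W=dict(np.load('pics/w5.npz'))
s=[(195.4,192),(229.5,187.2)];t=[(378.3,205.7),(407,205.7)]
for p in s: print('S',onz(S,p,225).round(1))
for p in t: print('T',onz(T,p,225).round(1))
# predicted tips/rear corners/post top for yaw 1.3 seat; show pixel prediction
c,a=np.array([516.4,-203.5]),np.radians(1.3);R=np.array([[np.cos(a),-np.sin(a)],[np.sin(a),np.cos(a)]])
P=[np.r_[c+R@[x,y],z] for x,y,z in((-26,-40,225),(-26,40,225),(0,-40,206),(0,40,206),(80,-40,225),(80,40,225),(0,-150,42))]
print('S',proj(S,P).round(1).tolist());print('T',proj(T,P).round(1).tolist())
h=S['pixels'];
r=cv2.resize(S['pixels'][175:255,170:270],(800,640)[:2] if 0 else (700,560),interpolation=cv2.INTER_CUBIC)
for p in proj(S,P)[:6]: cv2.circle(r,(int((p[0]+.5-170)*7),int((p[1]+.5-175)*7)),4,(0,255,0),1)
cv2.imwrite('pics/c6.png',r[:,:,::-1])
print('W rim',onz(W,(241,205),78),onz(W,(401,205),78))
E
```

```text
S [ 496.3 -244.9  225. ]
S [ 494.3 -164.3  225. ]
T [ 490.7 -165.1  225. ]
T [ 492.5 -245.3  225. ]
S [[195.7, 190.7], [229.5, 186.0], [197.4, 203.6], [231.4, 198.7], [196.9, 220.1], [233.3, 214.6], [165.0, 258.2]]
T [[406.6, 206.1], [377.9, 206.1], [404.5, 197.3], [376.4, 197.3], [405.7, 168.2], [377.3, 168.1], [424.1, 201.1]]
W rim [ 464.14394386 -295.46682281   78.        ] [ 459.5487123  -112.95545356   78.        ]
```

View pics/c6.png

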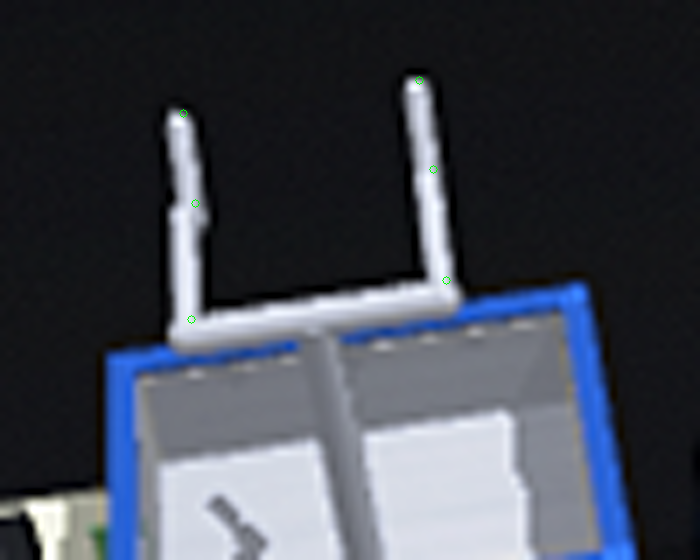

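The predicted tips, notches and rear corners (green dots) fall on the actual hooks within about 1 px. The bar is in line, so I move in 85 mm.

```bash
python3 -m inch '[{"x":-0.4,"y":0,"z":0,"yaw":0,"gripper":-1},{"x":-0.8,"y":0,"z":0,"yaw":0,"gripper":-1},{"x":-1.0,"y":0,"z":0,"yaw":0,"gripper":-1},{"x":-1.1,"y":0,"z":0,"yaw":0,"gripper":-1},{"x":-1.1,"y":0,"z":0,"yaw":0,"gripper":-1},{"x":-1.1,"y":0,"z":0,"yaw":0,"gripper":-1},{"x":-1.1,"y":-0.05,"z":0,"yaw":0,"gripper":-1},{"x":-0.9,"y":-0.05,"z":0,"yaw":0,"gripper":-1},{"x":-0.7,"y":0,"z":0,"yaw":0,"gripper":-1},{"x":-0.3,"y":0,"z":0,"yaw":0,"gripper":-1},{"x":0,"y":0,"z":0,"yaw":0,"gripper":-1},{"x":0,"y":0,"z":0,"yaw":0,"gripper":-1}]' 
python3 - <<'E'
from h import *
f=grab('scene','s7.png');print(telemetry.state()['ee_pos'],telemetry.state()['force'])
cv2.imwrite('pics/s7c.png',cv2.resize(f['pixels'][110:290,140:300],None,fx=3.3,fy=3.3,interpolation=cv2.INTER_CUBIC)[:,:,::-1])
E
```

```text
time_s: 7.82
ee_pos: [517.0, -204.6, 306.8]
ee_rot: [180.0, -0.0, -178.6]
force: [-0.7, -0.4, -4.1]
gripper_width: 26.0
[ 516.80568676 -204.60243866  306.9058317 ] [ 0.56415774  0.99972977 -4.46330028]
```

View pics/s7c.png

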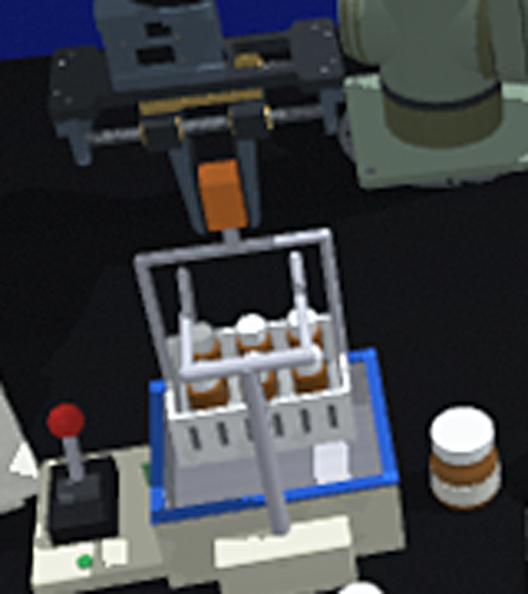

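Both prongs stand inside the bail at (185,270) and (297,258), and the basket is over the tank. I lower it.

```bash
python3 -m inch '[{"x":0,"y":0,"z":0.4,"yaw":0,"gripper":-1},{"x":0,"y":0,"z":0.6,"yaw":0,"gripper":-1},{"x":0,"y":0,"z":0.7,"yaw":0,"gripper":-1},{"x":0,"y":0,"z":0.7,"yaw":0,"gripper":-1},{"x":0,"y":0,"z":0.7,"yaw":0,"gripper":-1},{"x":0,"y":0,"z":0.5,"yaw":0,"gripper":-1},{"x":0,"y":0,"z":0.3,"yaw":0,"gripper":-1},{"x":0,"y":0,"z":0.2,"yaw":0,"gripper":-1},{"x":0,"y":0,"z":0,"yaw":0,"gripper":-1},{"x":0,"y":0,"z":0,"yaw":0,"gripper":-1}]' && python3 -m inch '[{"x":0,"y":0,"z":0.2,"yaw":0,"gripper":-1},{"x":0,"y":0,"z":0.2,"yaw":0,"gripper":-1},{"x":0,"y":0,"z":0.2,"yaw":0,"gripper":-1},{"x":0,"y":0,"z":0,"yaw":0,"gripper":-1},{"x":0,"y":0,"z":0,"yaw":0,"gripper":-1}]'
```

```text
time_s: 8.7
ee_pos: [517.4, -204.7, 266.1]
ee_rot: [-180.0, 0.0, -178.6]
force: [-0.6, 0.5, -3.9]
gripper_width: 25.8
time_s: 9.12
ee_pos: [517.2, -204.6, 259.8]
ee_rot: [180.0, -0.0, -178.6]
force: [-0.1, 0.1, -4.1]
gripper_width: 25.9
```

```bash
python3 -m inch '[{"x":0,"y":0,"z":0.1,"yaw":0,"gripper":-1},{"x":0,"y":0,"z":0.1,"yaw":0,"gripper":-1},{"x":0,"y":0,"z":0,"yaw":0,"gripper":-1},{"x":0,"y":0,"z":0,"yaw":0,"gripper":-1},{"x":0,"y":0,"z":0,"yaw":0,"gripper":-1}]'
python3 - <<'E'
from h import *
f=grab('scene','s8.png')
cv2.imwrite('pics/s8c.png',cv2.resize(f['pixels'][120:290,140:290],None,fx=3.5,fy=3.5,interpolation=cv2.INTER_CUBIC)[:,:,::-1])
E
```

```text
time_s: 9.53
ee_pos: [517.4, -204.7, 259.1]
ee_rot: [-180.0, 0.1, -178.6]
force: [-2.3, 0.7, 5.5]
gripper_width: 25.9
```

View pics/s8c.png

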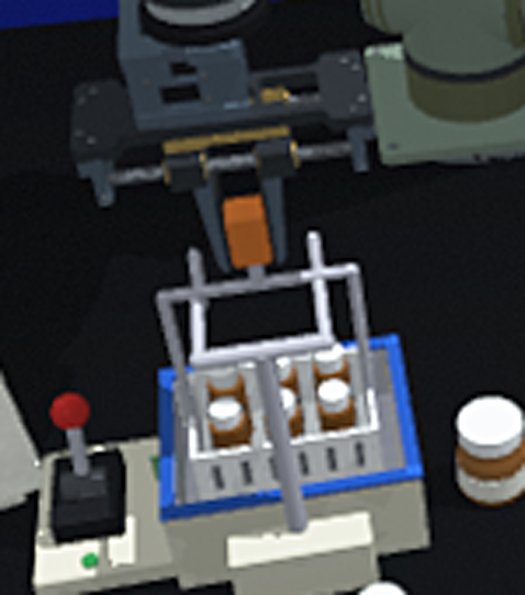

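The bar now rests in the notches: the force went from −4 N to +5.5 N and the bar crosses both prongs. I release with a half opening, then rise.

```bash
python3 -m inch '[{"x":0,"y":0,"z":0,"yaw":0,"gripper":0},{"x":0,"y":0,"z":0,"yaw":0,"gripper":0.3},{"x":0,"y":0,"z":0,"yaw":0,"gripper":0.3},{"x":0,"y":0,"z":0,"yaw":0,"gripper":0.3},{"x":0,"y":0,"z":0,"yaw":0,"gripper":0.3},{"x":0,"y":0,"z":0,"yaw":0,"gripper":0.3}]' && python3 -m inch '[{"x":0,"y":0,"z":-1,"yaw":0,"gripper":0.3},{"x":0,"y":0,"z":-1.5,"yaw":0,"gripper":0.3},{"x":0,"y":0,"z":-2,"yaw":0,"gripper":0.3},{"x":0,"y":0,"z":-2.5,"yaw":0,"gripper":0.3},{"x":0,"y":0,"z":-2.5,"yaw":0,"gripper":0.3},{"x":0,"y":0,"z":-2,"yaw":0,"gripper":0.3},{"x":0,"y":0,"z":0,"yaw":0,"gripper":0.3}]'
python3 - <<'E'
from h import *
f=grab('scene','s9.png');g=grab('top','t9.png')
a=blobs(f,'orange',(180,150,245,215))[0];b=blobs(g,'orange',(370,160,420,220))[0];print(a,b)
if a and b: print('grip',tri(g,b[0][0],f,a[0][0]))
a=blobs(f,'red')[0];b=blobs(g,'red',(415,195,445,220))[0];print(a,b)
cv2.imwrite('pics/s9c.png',cv2.resize(f['pixels'][120:290,140:290],None,fx=3.5,fy=3.5,interpolation=cv2.INTER_CUBIC)[:,:,::-1])
E
```

```text
time_s: 10.08
ee_pos: [517.3, -204.6, 257.7]
ee_rot: [180.0, -0.0, -178.6]
force: [0.1, 0.4, 0.3]
gripper_width: 58.9
time_s: 10.67
ee_pos: [518.7, -205.2, 378.4]
ee_rot: [-179.8, 0.5, -178.6]
force: [-0.6, -0.0, 0.1]
gripper_width: 59.4
[([210.4, 185.4], [204, 175, 14, 21, 239])] []
[([159.2, 236.8], [154, 232, 11, 11, 89])] [([431.5, 208.9], [429, 207, 6, 5, 17])]
```

View pics/s9c.png

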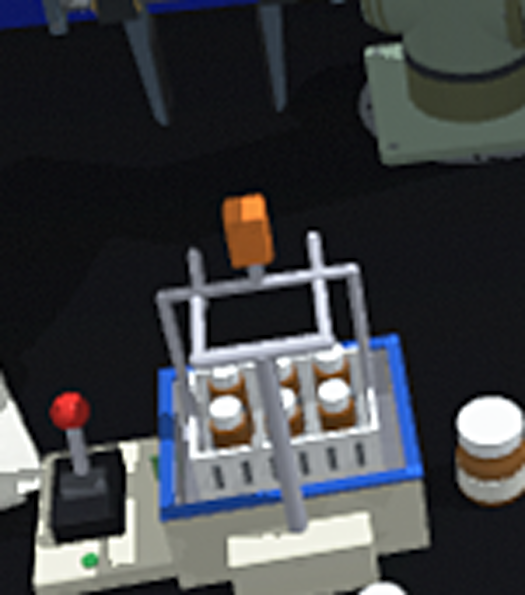

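The basket hangs released with its bar in both notches, level and unchanged from before release. The ball is at about (495.5, −354.5, 96). I'll turn the jaws along x, so the gripper body stays clear of the bail, and come down on the −x side of the ball.

```bash
python3 -m inch '[{"x":1.5,"y":-2.4,"z":0,"yaw":0,"gripper":0},{"x":1.5,"y":-2.5,"z":0,"yaw":0,"gripper":-1},{"x":1.5,"y":-2.5,"z":0,"yaw":0,"gripper":-1},{"x":1.5,"y":-2.5,"z":0,"yaw":0,"gripper":-1},{"x":1.5,"y":-2.4,"z":0,"yaw":0,"gripper":-1},{"x":1.5,"y":-2.4,"z":0,"yaw":0,"gripper":-1},{"x":0,"y":0,"z":0,"yaw":1,"gripper":-1},{"x":0,"y":0,"z":0,"yaw":1,"gripper":-1},{"x":0,"y":0,"z":0,"yaw":1,"gripper":-1},{"x":0,"y":0,"z":0,"yaw":1,"gripper":-1},{"x":0,"y":0,"z":0,"yaw":1,"gripper":-1},{"x":0,"y":0,"z":0,"yaw":1,"gripper":-1}]' && python3 -m inch '[{"x":0,"y":0,"z":1.5,"yaw":1,"gripper":-1},{"x":0,"y":0,"z":1.5,"yaw":1,"gripper":-1},{"x":0,"y":0,"z":1.5,"yaw":1,"gripper":-1},{"x":0,"y":0,"z":1.5,"yaw":1,"gripper":-1},{"x":0,"y":0,"z":1.5,"yaw":1,"gripper":-1},{"x":0,"y":0,"z":1.5,"yaw":1,"gripper":-1},{"x":0,"y":0,"z":1.5,"yaw":1,"gripper":-1},{"x":0,"y":0,"z":1.5,"yaw":1,"gripper":-1},{"x":0,"y":0,"z":1.5,"yaw":1,"gripper":-1},{"x":0,"y":0,"z":1.5,"yaw":1,"gripper":-1},{"x":0,"y":0,"z":1.5,"yaw":1,"gripper":-1},{"x":0,"y":0,"z":0.5,"yaw":1,"gripper":-1}]'
```

```text
time_s: 11.77
ee_pos: [430.4, -353.5, 371.2]
ee_rot: [180.0, -0.2, 151.2]
force: [-0.0, -0.9, 0.5]
gripper_width: 0.5
time_s: 12.77
ee_pos: [429.1, -352.2, 199.0]
ee_rot: [-179.7, -0.3, 91.2]
force: [-0.0, 0.0, -0.3]
gripper_width: 0.7
```

```bash
python3 -m inch '[{"x":-0.2,"y":0,"z":2,"yaw":0,"gripper":-1},{"x":0,"y":0,"z":2,"yaw":0,"gripper":-1},{"x":0,"y":0,"z":2,"yaw":0,"gripper":-1},{"x":0,"y":0,"z":2,"yaw":0,"gripper":-1},{"x":0,"y":0,"z":1.2,"yaw":0,"gripper":-1},{"x":0,"y":0,"z":0.4,"yaw":0,"gripper":-1},{"x":0,"y":0,"z":0,"yaw":0,"gripper":-1}]' && python3 -m inch '[{"x":0,"y":0.5,"z":0,"yaw":0,"gripper":-1},{"x":0,"y":1,"z":0,"yaw":0,"gripper":-1},{"x":0,"y":1,"z":0,"yaw":0,"gripper":-1},{"x":0,"y":0.8,"z":0,"yaw":0,"gripper":-1},{"x":0,"y":0.8,"z":0,"yaw":0,"gripper":-1},{"x":0,"y":0.8,"z":0,"yaw":0,"gripper":-1},{"x":0,"y":0.8,"z":0,"yaw":0,"gripper":-1},{"x":0,"y":0.8,"z":0,"yaw":0,"gripper":-1},{"x":0,"y":0.8,"z":0,"yaw":0,"gripper":-1},{"x":0,"y":0.7,"z":0,"yaw":0,"gripper":-1},{"x":0,"y":0.5,"z":0,"yaw":0,"gripper":-1},{"x":0,"y":0,"z":0,"yaw":0,"gripper":-1}]'
```

```text
time_s: 13.35
ee_pos: [429.8, -354.8, 104.9]
ee_rot: [-179.8, -0.2, 91.4]
force: [-0.4, 0.7, -0.1]
gripper_width: 0.8
time_s: 14.35
ee_pos: [517.3, -353.7, 106.6]
ee_rot: [179.9, 0.0, 91.5]
force: [-0.1, 0.1, 0.0]
gripper_width: 0.2
```

```bash
python3 -m inch '[{"x":0,"y":0.3,"z":0,"yaw":0,"gripper":-1},{"x":0,"y":0.3,"z":0,"yaw":0,"gripper":-1},{"x":0,"y":0,"z":0,"yaw":0,"gripper":-1}]'; python3 -m inch '[{"x":0,"y":0.2,"z":0,"yaw":0,"gripper":-1},{"x":0,"y":0.1,"z":0,"yaw":0,"gripper":-1},{"x":0,"y":0,"z":0,"yaw":0,"gripper":-1}]';
python3 - <<'E'
from h import *
f=grab('scene','s10.png')
cv2.imwrite('pics/s10c.png',cv2.resize(f['pixels'][130:290,130:270],None,fx=3.5,fy=3.5,interpolation=cv2.INTER_CUBIC)[:,:,::-1])
print(blobs(f,'red')[0])
for b in blobs(f,'red')[0]: print(onz(f,b[0],95))
E
```

```text
time_s: 14.6
ee_pos: [522.2, -353.4, 106.7]
ee_rot: [-180.0, -0.0, 91.4]
force: [-0.2, -0.7, -0.7]
gripper_width: 0.1
time_s: 14.85
ee_pos: [524.9, -353.4, 106.8]
ee_rot: [-180.0, -0.0, 91.4]
force: [-1.2, -1.3, -0.9]
gripper_width: 0.3
[([158.9, 252.3], [154, 249, 11, 9, 75])]
[ 548.72223737 -354.89964254   95.        ]
```

View pics/s10c.png

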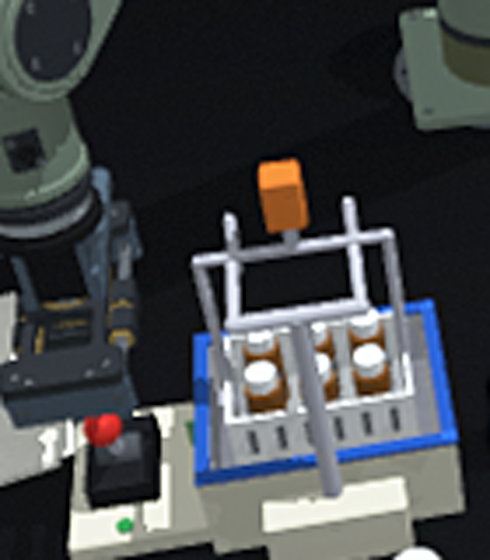

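The ball is over at the far side at (105,430) in the crop, x ≈ 549, close to the stop. I push a little more until the stop shows in the force.

```bash
python3 -m inch '[{"x":0,"y":0.2,"z":0,"yaw":0,"gripper":-1},{"x":0,"y":0,"z":0,"yaw":0,"gripper":-1},{"x":0,"y":0,"z":0,"yaw":0,"gripper":-1}]'; python3 -m inch '[{"x":0,"y":0.2,"z":0,"yaw":0,"gripper":-1},{"x":0,"y":0,"z":0,"yaw":0,"gripper":-1},{"x":0,"y":0,"z":0,"yaw":0,"gripper":-1}]'
```

```text
time_s: 15.15
ee_pos: [527.1, -353.4, 107.0]
ee_rot: [180.0, 0.0, 91.4]
force: [-0.3, -0.3, 0.2]
gripper_width: 0.5
time_s: 15.4
ee_pos: [527.6, -353.4, 106.9]
ee_rot: [-179.8, -0.0, 91.4]
force: [-5.2, -0.2, 1.2]
gripper_width: 0.2
```

```bash
python3 -m inch '[{"x":0,"y":0.2,"z":0,"yaw":0,"gripper":-1},{"x":0,"y":0,"z":0,"yaw":0,"gripper":-1},{"x":0,"y":0,"z":0,"yaw":0,"gripper":-1}]' && python3 -m inch '[{"x":0,"y":-0.5,"z":0,"yaw":0,"gripper":-1},{"x":0,"y":-1.5,"z":0,"yaw":0,"gripper":-1},{"x":0,"y":-2,"z":0,"yaw":0,"gripper":-1},{"x":0,"y":-2,"z":-1,"yaw":0,"gripper":-1},{"x":0,"y":-2,"z":-2.5,"yaw":0,"gripper":-1},{"x":0,"y":0,"z":-3,"yaw":0,"gripper":-1},{"x":0,"y":0,"z":-3,"yaw":0,"gripper":-1},{"x":0,"y":0,"z":-3,"yaw":0,"gripper":-1},{"x":0,"y":0,"z":-3,"yaw":0,"gripper":-1},{"x":0,"y":0,"z":-1,"yaw":0,"gripper":-1},{"x":0,"y":0,"z":0,"yaw":0,"gripper":-1}]'
python3 - <<'E'
from h import *
f=grab('scene','s11.png');T=grab('top','t11.png')
print(blobs(f,'orange',(180,150,245,215))[0])
for g,box in((f,None),(T,(410,185,445,220))):
  for b in blobs(g,'red',box)[0]: print(b,onz(g,b[0],95))
c=cv2.resize(f['pixels'][140:310,120:440],(800,425),interpolation=cv2.INTER_CUBIC)
cv2.imwrite('pics/s11c.png',c[:,:,::-1])
E
```

```text
time_s: 15.65
ee_pos: [527.8, -353.4, 106.8]
ee_rot: [-179.6, -0.1, 91.5]
force: [-9.2, -1.2, 3.8]
gripper_width: 0.6
time_s: 16.57
ee_pos: [452.5, -356.3, 275.3]
ee_rot: [179.6, 0.3, 91.4]
force: [-0.9, -0.1, -0.3]
gripper_width: 0.3
[([210.3, 185.3], [204, 175, 14, 21, 240])]
([159.0, 252.2], [154, 247, 11, 11, 90]) [ 548.42859093 -354.68121355   95.        ]
([429.6, 191.0], [426, 188, 8, 7, 45]) [ 548.07604593 -353.73731988   95.        ]
```

```bash
python3 -c "
from h import *
print(telemetry.state()['force'],telemetry.state()['qvel'].round(2)); print(env.job_done())"
```

```text
[ 0.02716277 -0.23590469 -0.62759307] [-0.1   1.29  1.91 -0.16  0.15 -0.03]
the job is handed in; nothing more can be done
None
```

The basket now hangs released on the bath's hooks with its bar in both notches, and the red lever is over against its far stop. I handed the job in at about 16.7 s.

- **Basket:** I took the small white basket off the drain stand and carried it level to the bath. It was never set down. When it seated, the wrist force changed from −4 N to +5.5 N. Its grip block sat at the same pixel after release and after the lever push, (210.4, 185.4) and then (210.3, 185.3).
- **Lever:** I pushed it until the force rose to 9 N with no further motion. After I withdrew, the ball stayed at x ≈ 548 mm in both camera views. My estimate for the stop was about 549.5 mm, which agrees within the calibration error.
- **Not checked:** The top camera could not see the grip block after release, so the hung basket was confirmed from the scene camera only. My last overview picture was refused because the 12-picture limit had been reached. The final check therefore rests on measured colour positions, and the glassware had no final look. No move came near it, and the beaker and jar looked undisturbed in the pictures taken along the way.

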